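Load a door-pull sample through the case's spring flap

ROBOT

A 6-joint arm with a two-finger parallel gripper is mounted at the origin on the work surface. World frame = base frame: x ahead of the robot, y to its left, z up, the work surface at z = 0. Lengths are in mm, angles in degrees, forces in N, time in s.
With the tool pointing down it reaches from about 325 to 925 mm from the base axis. Payload 3.1 kg.
Tool frame: the origin (TCP) lies at the very end of the fingers, on their centre line; the grasp point (between the pads) lies grasp_offset behind it (grasp_offset is the distance from the TCP to the grasp point, in mm); z points along the fingers, x is the direction in which the jaws open and shut, and the axes are right-handed (so a half turn about z gives the same grasp; the last joint's range is limited). The gripper opens to 85 mm and grips with 20 to 120 N. Pads are 22 mm wide; open, the fingers measure 114 mm over their backs; the gripper's body (76 mm by 85 mm) begins 54 mm behind the grasp point. The pads swing forward as they close: fully open they stand 13 mm farther back than shut.
Start: joints at [-73.235, 12.427, 92.441, -0, 75.132, -6.429], TCP at [246.168, -574.491, 231.3] pointing down, gripper open.
Joint ranges: [-157.48, 157.48], [-44.54, 120.13], [17.64, 146.25], [-64.5, 244.5], [7.68, 150.69], [-147.95, 147.95]. Speed limits (degrees/s): [159.86, 159.86, 180, 180, 180, 180].

INTERFACE

Orientations are given as [roll, pitch, yaw] about the fixed x, y, z axes, in that order (R = Rz(yaw) Ry(pitch) Rx(roll)).
In Python, from station import * gives the robot as it stands. Calls block until the motion is done:
- goto(position, orientation): joint-space move of the TCP to a pose.
- move_l(position, attitude=None, speed=150): straight line of the TCP; attitude=None keeps the orientation; speed is the mean speed in mm/s.
- move_j(angles): joint-space move.
- grip(opening, squeeze=None): finger opening in mm; squeeze is the grip in N (None keeps the last); returns when the fingers have stopped.
- wait(seconds).
- solve_ik(position, orientation): joint angles nearest the present ones, or None.
- get_obs(): the state.
- get_image(name): name is "scene" or "side" or "wrist"; returns the picture (480x640x3 uint8, red, green, blue); there is no depth.
- get_calibration(name): a dict with "fx", "fy", "cx", "cy" (pixels), "R" (3x3) and "t" (3): a world point X has camera coordinates R X + t; the wrist camera has in their place "mount" (4x4, takes a point from camera to tool coordinates, whose origin is the TCP and whose axes are the tool frame's). Camera axes: x right, y down, z forward; pixel columns grow to the right and rows downward; lengths in mm; the calibration is good to about 2 mm. A picture is of the moment at which its call begins: read the wrist's pose just before it. get_calibration takes no time and is no camera call.
A pose or a line that the arm cannot do raises Unreachable and nothing moves.
- sign_off(): hands the job in, once; it reports no verdict.
Trained networks look in the newest picture that a camera, given by its name, has taken for a name from the list of things; names that differ only in an ending like _2 or _b are one class to them, and where a whole thing is asked for, a point or a joint stands for the part that bears it (a point fixed in the world has none). Each returns a list of dicts, best first, with "score" (0 to 1); they miss things now and then, are a little off and sometimes report something else, mostly with a low value. They report only what shows in the picture. A call takes as long as a camera call. They do not tell look-alikes from the thing itself.
- spot_in(name, camera): "extent" ([centre column, centre row, width, height] in pixels, round what is visible of it).
- regions_of(name, camera): "region" (480x640 bool, what is visible of it) and "extent" ([centre column, centre row, width, height] in pixels, round what is visible of it).
The state is a dict: "t": time; "joint_pos": joint angles; "qvel": joint speeds; "effort": joint torques, N m; "tcp_pos": TCP position; "ee_rot": TCP orientation; "wrist_force": force on the tool from outside, world axes, zero at the start; "moment": the same for the moment, N m; "grip_width": finger opening in mm.
Only numpy, scipy, OpenCV 4.12 (cv2) and the standard library are available. Lean on these libraries where they do the work, as an engineer would, in place of code of your own. Each camera call takes 0.05 s, during which the arm holds its last target.

TASK

Put the door-pull sample with the green block into the landing of the sample case and push it along the lane through the spring flap, until it is pressed home against the spring buffer inside with a firm, gentle push of about 8 newtons (never more than 20, on the buffer or on the flap). Then let go and leave it standing in the lane with the flap shut behind it; leave everything else on the counter where it is.

Things in the scene. Friction and masses are not known exactly. Their poses are not given: they have to be found in the camera images.
- sample_grip (a point): loose sample, 0.36-0.55 kg: green block 84 (x) x 55 (y) x 30 mm high; over it a silver square bar 64 long (x), 16 wide (y), 18 high, on two 12 mm posts at x = +-22. This point: centre of the bar, 66 mm above the block's underside; z up. Same either way round. Grasp it across the bar. Starts upright on the counter, in any of three places it swaps with the other samples.
- case: fixed white and grey case. Origin: on the counter, mid-lane, at the flap's line; x runs along the lane in the direction of pushing, z up. Lane floor 6 mm above the counter: a sample standing in it has its bar's centre at z = 72. Inside (x 0 to 233) the lane is 60 mm wide with walls 34 mm high over the floor; on the -y side a recess to y = -52 (x 0 to 80) takes the folded flap.
- landing (a point): on the lane's floor in the landing, at case x = -70, y = 0, z = 6 mm; axes as the case's. The landing (case x -130 to 0) is open above, between dark guides 16 mm high over the floor, 72 mm apart for x below -40, narrowing to 60 mm at the flap.
- cover (a point): middle of the slot in the clear cover over the inside, at case x = 100, y = 0, z = 43 mm. The cover's two plates (z 40 to 43, x 0 to 233) leave a slot from y -15 to 15 along the whole lane for the posts: the block slides below the cover, bar and fingers stay above it. The block does not fit through the slot, so it must go in through the flap.
- flap (a joint): green spring flap across the lane, upright hinge at case x = 0, y = -46 mm, reach 73 mm, z 9 to 38. Value in rad: 0 shut, up to 1.6 pushed inwards (case +x), folded to the -y side; never outwards. Spring 0.02 N m shut, 0.08 wide open: resists a sample with 2 to 6 N, pushes it to +y and rubs along it until the block's rear end is past x = 75 mm, then snaps shut by itself.
- stop: dark end wall of the lane with the black rubber buffer plate it carries, 40 wide, 18 high. Origin: case x = 228 mm, y = 0, on the counter. The unloaded buffer's face stands 28 to 58 mm in front of it (case -x), a fixed setting that differs each time and is not reported: find it by feel, with the bar's centre at case x 128 to 158. Spring 3.5 N per mm, 9 mm travel; rubbing in the lane adds 1 to 3 N.
- flap_mid (a point): centre of the flap's leaf, 37 mm from its hinge, 23 mm above the counter
- brass_sample_grip (a point): loose door-pull sample of the same shape and size as the green one: black block, brass handle; this point is the centre of its bar, 66 mm up. A bystander.
- dark_sample_grip (a point): loose door-pull sample of the same shape and size as the green one: white block, dark steel handle; this point is the centre of its bar, 66 mm up. A bystander.
- amber_bottle: loose amber bottle, 60 across, 120 high; origin at its foot. A bystander.
- candle_jar: loose amber jar with wooden lid, 72 across, 80 high; origin at its foot. A bystander.
- glass_tiles: loose stack of glass tiles 100 x 100 x 32; origin under its centre. A bystander.
- tape_measure: loose yellow tape measure 65 x 35 x 60; origin under its centre. A bystander.
- screwdriver: loose screwdriver lying on the counter; origin near its middle. A bystander.
Mind the look-alikes: they are no part of the job. Of the things that look like the part that bears sample_grip, the smallest one is meant.

How it is judged (in metres and radians):
On the way, in this order (a step that is already met when the one before it is completed fails the run):
1. the green sample is down in the landing, before the flap (y of sample_grip in the frame of case between -0.012 and 0.012 m and z of sample_grip in the frame of case between 0.068 and 0.078 m and x of sample_grip in the frame of case between -0.1 and -0.02 m), for 0.1 s.
2. the sample, at the lane's floor, pushes the flap wide open (value of joint flap above 0.8 rad and y of sample_grip in the frame of case between -0.012 and 0.012 m and z of sample_grip in the frame of case between 0.068 and 0.078 m and x of sample_grip in the frame of case between -0.04 and 0.115 m), for 0.05 s.
3. the sample is pressed against the buffer with at least 5 N (contact force between sample and stop above 5 N and y of sample_grip in the frame of case between -0.012 and 0.012 m and z of sample_grip in the frame of case between 0.068 and 0.078 m), for 0.1 s.
At the end, for the whole second after the job is handed in: the green sample stands at rest and upright (within 0.08 rad) on the lane's floor inside the case, its bar's centre 118 to 175 mm beyond the flap's line, within 12 mm of the lane's middle and 68 to 78 mm above the counter; the flap is shut (below 0.08 rad) (x of sample_grip in the frame of case between 0.118 and 0.175 m and y of sample_grip in the frame of case between -0.012 and 0.012 m and z of sample_grip in the frame of case between 0.068 and 0.078 m and angle between sample_grip's own z axis and vertical below 0.08 rad and value of joint flap below 0.08 rad and linear speed of sample below 0.01 m/s); the robot touches nothing.
It fails at once if the sample presses the buffer with more than 22 N (contact force between sample and stop above 22 N).
It fails at once if anything presses the flap with more than 22 N (contact force between anything else and flap above 22 N).
It fails at once if another sample or a loose thing on the counter is moved by more than 20 mm (distance of any of brass_sample_grip, dark_sample_grip, amber_bottle, candle_jar, glass_tiles, tape_measure, screwdriver from where it was at the start of the episode above 0.02 m).
It also fails if it takes over 64 s, if anything falls off the work surface, if the arm or the gripper's body presses on something with over 40 N, if the wrist force passes 120 N, or if a joint passes its speed limit or range.

## Working session

There is one attempt and no reset: what is moved stays moved. The work goes in short steps, each a Python script; the robot and the scene stay as the last script left them, time stands still between calls to the robot, and variables do not carry over. Pictures are saved under pics/ and viewed, and the job is handed in when it is done.

```bash
ls; mkdir -p pics
python3 - <<'E'
from station import *
import cv2,numpy as np
o=get_obs(); print(o)
for n in("scene","side","wrist"):
    im=get_image(n); cv2.imwrite(f"pics/{n}0.png",im[:,:,::-1]); print(n,get_calibration(n))
E
```

```text
pics
{'t': 0.0, 'joint_pos': array([-7.32349531e+01,  1.24751821e+01,  9.25289166e+01, -5.15628334e-05,
        7.51315334e+01, -6.42884446e+00]), 'qvel': array([ 0.00254969,  0.03085994, -0.06844928, -0.0535499 , -0.02124808,
       -0.01933897]), 'effort': array([ 4.67417649e-04, -3.96838617e+01, -3.03850722e+01, -1.56210913e-04,
        9.66108812e-03, -1.51522016e-05]), 'tcp_pos': array([ 245.93401754, -573.69497381,  229.98133084]), 'ee_rot': array([-1.79984863e+02,  1.34784832e-01, -6.68060775e+01]), 'wrist_force': array([-0.94854679, -0.1418254 ,  0.09303039]), 'moment': array([-0.00920807, -0.06739861,  0.04533771]), 'grip_width': 85.14537874866144}
scene {'fx': 466.17791137364543, 'fy': 466.17791137364543, 'cx': 317.7092553633204, 'cy': 244.43260803415765, 'R': array([[-0.17767741,  0.98408119, -0.00386695],
       [ 0.82831914,  0.14743039, -0.54051058],
       [-0.53133619, -0.09923959, -0.84132833]]), 't': array([ 182.32572888, -360.29122713, 1584.75399104])}
side {'fx': 584.2957810885395, 'fy': 584.2957810885395, 'cx': 317.83069236014217, 'cy': 237.5393404418169, 'R': array([[-0.74411245, -0.66782026,  0.0176853 ],
       [-0.50710886,  0.54741164, -0.66571848],
       [ 0.43489914, -0.50433778, -0.74599339]]), 't': array([ 291.56747292,  366.71749799, 1533.07790425])}
wrist {'fx': 426.4964937161565, 'fy': 426.4964937161565, 'cx': 329.9763755461483, 'cy': 232.70452610612566, 'mount': array([[ 9.99999453e-01,  9.58765526e-04, -4.17160778e-04,
        -4.11248229e-01],
       [-8.14095477e-04,  9.64310567e-01,  2.64772484e-01,
        -6.64624719e+01],
       [ 6.56127276e-04, -2.64772000e-01,  9.64310820e-01,
        -1.41094256e+02],
       [ 0.00000000e+00,  0.00000000e+00,  0.00000000e+00,
         1.00000000e+00]])}
```

View pics/scene0.png

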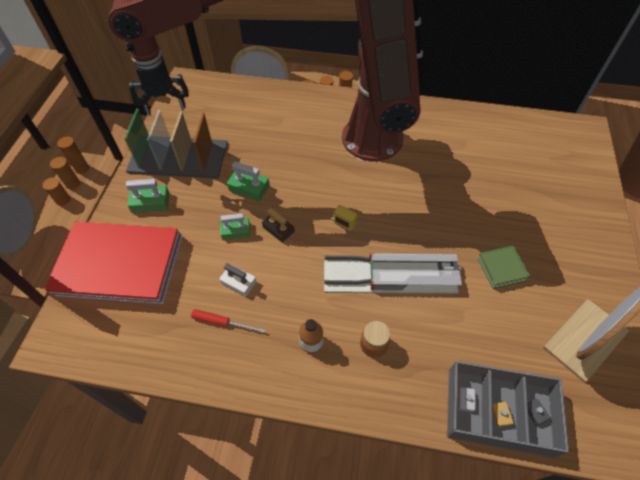

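View pics/side0.png

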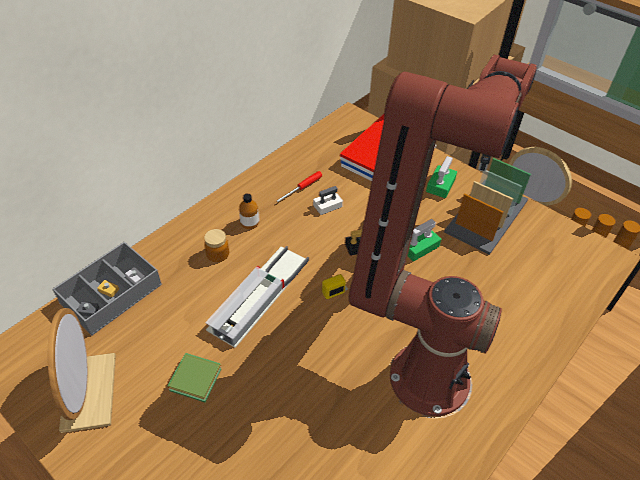

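Run:
```python
import station
print([ (n,getattr(station,n)) for n in dir(station) if n[0]!='_'])
from station import *
for c in("scene","side"):
    for n in ("sample_grip","case","flap","stop","brass_sample_grip","dark_sample_grip"):
        print(c,n,[(np.round(d['extent']).tolist() if 0 else [round(float(v)) for v in d['extent']],round(float(d['score']),2)) for d in spot_in(n,c)])
```

```text
[('Unreachable', <class 'station.Unreachable'>), ('get_calibration', <function make.<locals>.<lambda> at 0x7f5dbb97ca40>), ('get_image', <function make.<locals>.drawn_camera at 0x7f5dbb97c0e0>), ('get_obs', <function make.<locals>.<lambda> at 0x7f5dbb97c5e0>), ('goto', <function make.<locals>.<lambda> at 0x7f5dbb97c680>), ('grasp_offset', 18.700000000000003), ('grip', <function make.<locals>.keyed.<locals>.call at 0x7f5dbb97c9a0>), ('move_j', <function make.<locals>.<lambda> at 0x7f5dbb97c720>), ('move_l', <function make.<locals>.keyed.<locals>.call at 0x7f5dbb97c900>), ('regions_of', <function make.<locals>.keyed.<locals>.call at 0x7f5dbb97ce00>), ('sign_off', <function connect.<locals>.done at 0x7f5dbb8eff60>), ('solve_ik', <function make.<locals>.ik at 0x7f5dbb97c4a0>), ('spot_in', <function make.<locals>.keyed.<locals>.call at 0x7f5dbb97cc20>), ('wait', <function make.<locals>.<lambda> at 0x7f5dbb97c860>)]
scene sample_grip [([250, 183, 45, 33], 0.98), ([238, 227, 28, 25], 0.85), ([148, 194, 41, 35], 0.65)]
scene case [([394, 274, 136, 42], 0.73)]
scene flap []
scene stop [([448, 267, 21, 11], 0.42)]
scene brass_sample_grip [([278, 226, 32, 36], 0.6)]
scene dark_sample_grip [([238, 280, 38, 33], 0.76)]
side sample_grip [([444, 178, 27, 41], 0.89), ([424, 242, 34, 41], 0.6)]
side case [([259, 296, 101, 103], 0.97)]
side flap [([271, 278, 12, 7], 0.58), ([259, 297, 104, 107], 0.25)]
side stop [([225, 330, 20, 24], 0.58)]
side brass_sample_grip [([250, 210, 18, 36], 0.64), ([352, 244, 18, 30], 0.55)]
side dark_sample_grip [([328, 198, 30, 28], 0.67), ([248, 212, 18, 34], 0.26)]
```

```bash
cat > h.py <<'E'
from station import *
import cv2,numpy as np
def ray(c,u,v,z):
    K=get_calibration(c);R,t=K['R'],K['t']
    d=R.T@np.array([(u-K['cx'])/K['fx'],(v-K['cy'])/K['fy'],1]); o=-R.T@t
    return o+d*(z-o[2])/d[2]
def proj(c,X):
    K=get_calibration(c);p=(K['R']@np.asarray(X,float).T).T+K['t']
    return np.stack([p[...,0]/p[...,2]*K['fx']+K['cx'],p[...,1]/p[...,2]*K['fy']+K['cy']],-1)
def wcam(o=None):
    from scipy.spatial.transform import Rotation as Ro
    o=o or get_obs(); K=get_calibration('wrist')
    T=np.eye(4);T[:3,:3]=Ro.from_euler('xyz',o['ee_rot'],degrees=True).as_matrix();T[:3,3]=o['tcp_pos']
    return T@K['mount'],K
def wray(C,K,u,v,z):
    d=C[:3,:3]@np.array([(u-K['cx'])/K['fx'],(v-K['cy'])/K['fy'],1]);o=C[:3,3]
    return o+d*(z-o[2])/d[2]
def wproj(C,K,X):
    p=(np.asarray(X,float)-C[:3,3])@C[:3,:3]
    return np.stack([p[...,0]/p[...,2]*K['fx']+K['cx'],p[...,1]/p[...,2]*K['fy']+K['cy']],-1)
def crop(im,x0,y0,x1,y1,s,name):
    cv2.imwrite(name,cv2.resize(im[y0:y1,x0:x1,::-1],None,fx=s,fy=s,interpolation=cv2.INTER_CUBIC))
E
python3 - <<'E'
from h import *
im=cv2.imread('pics/scene0.png')[:,:,::-1]
crop(im,120,150,280,250,5,'pics/c1.png'); crop(im,310,240,470,305,5,'pics/c2.png')
for p in [(250,183),(238,227),(148,194),(278,226),(238,280),(311,335),(375,340),(502,267),(345,218)]: print(p,ray('scene',*p,30).round())
for p in [(324,257),(326,292),(371,255),(372,291),(458,255),(461,291)]: print(p,ray('scene',*p,25).round())
E
```

```text
(250, 183) [ 287. -346.   30.]
(238, 227) [ 454. -338.   30.]
(148, 194) [ 383. -641.   30.]
(278, 226) [ 430. -225.   30.]
(238, 280) [ 622. -291.   30.]
(311, 335) [742. -68.  30.]
(375, 340) [726.  91.  30.]
(502, 267) [456. 410.  30.]
(345, 218) [368. -37.  30.]
(324, 257) [507. -76.  25.]
(326, 292) [614. -52.  25.]
(371, 255) [478.  53.  25.]
(372, 291) [589.  68.  25.]
(458, 255) [435. 292.  25.]
(461, 291) [547. 302.  25.]
```

View pics/c1.png

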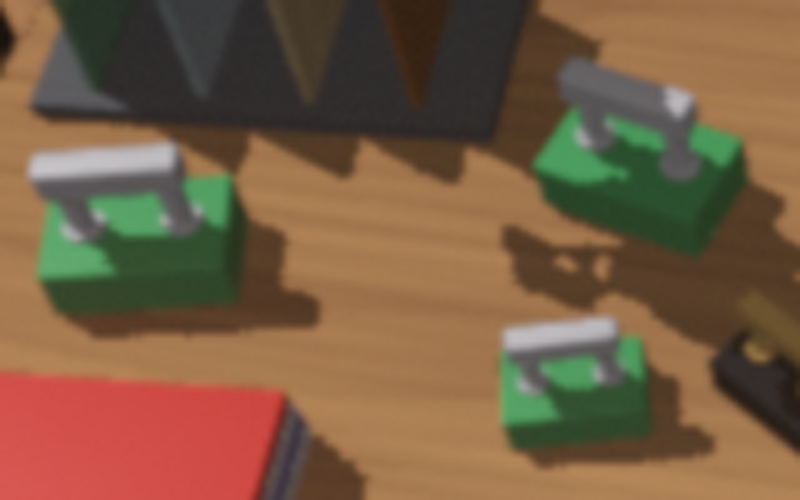

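View pics/c2.png

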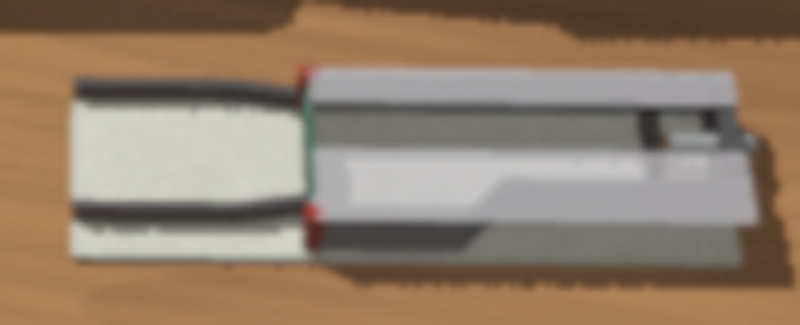

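Run:
```python
from h import *
goto([455,-338,240],[180,0,10])
wait(0.3)
o=get_obs();im=get_image('wrist');C,K=wcam(o)
cv2.imwrite('pics/w1.png',im[:,:,::-1]);np.savez('w1.npz',C=C)
for n in("sample_grip","brass_sample_grip"): print([([round(float(v)) for v in d['extent']],round(float(d['score']),2)) for d in spot_in(n,'wrist')])
print(o['t'],o['tcp_pos'],o['ee_rot'],o['joint_pos'])
goto([530,20,300],[180,0,10]);wait(.3)
o=get_obs();im=get_image('wrist');C,K=wcam(o)
cv2.imwrite('pics/w2.png',im[:,:,::-1]);np.savez('w2.npz',C=C);print(o['t'],o['tcp_pos'],o['ee_rot'],o['wrist_force'])
```

```text
[([324, 210, 74, 109], 0.84), ([221, 427, 62, 33], 0.73), ([125, 181, 143, 156], 0.62)]
[([318, 61, 124, 120], 0.81)]
2.25 [ 454.54991147 -338.75807458  239.91387658] [-1.79995527e+02  7.73034047e-03  9.90639380e+00] [-4.37867040e+01  4.98037215e+00  9.99231008e+01 -3.70570943e-03
  7.51047087e+01 -5.36921447e+01]
4.0833 [530.01766177  19.20650089 299.78327714] [-1.79998680e+02  2.24990272e-02  9.92117829e+00] [-0.53209599 -0.92700428 -0.60173751]
```

View pics/w1.png

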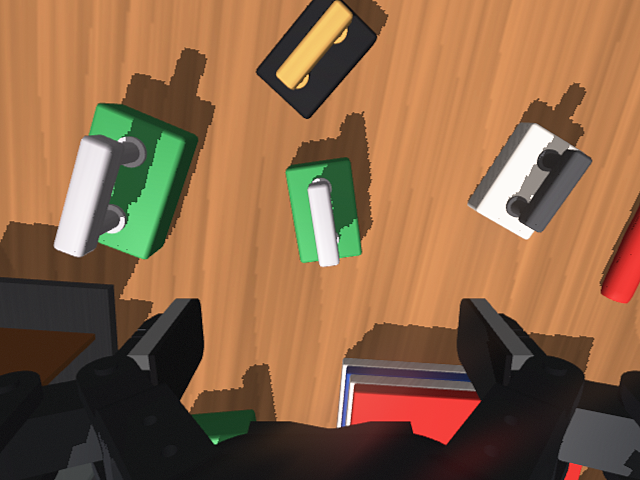

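View pics/w2.png

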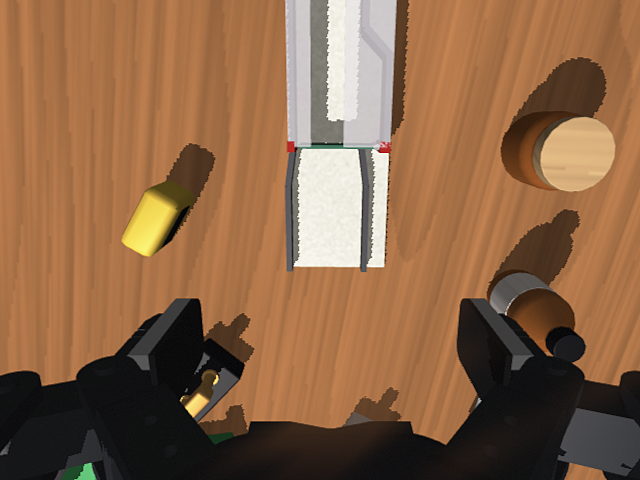

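Run:
```python
from h import *
goto([510,100,260],[180,0,10]);wait(.4)
o=get_obs();im=get_image('wrist');C,K=wcam(o)
cv2.imwrite('pics/w3.png',im[:,:,::-1]);np.savez('w3.npz',C=C);print(o['t'],o['tcp_pos'],o['ee_rot'],o['wrist_force'])
w1=cv2.imread('pics/w1.png')[:,:,::-1]; crop(w1,270,140,380,280,4,'pics/c3.png')
w2=cv2.imread('pics/w2.png')[:,:,::-1]; crop(w2,260,130,420,285,5,'pics/c4.png')
```

```text
4.9917 [510.47456308  99.38264843 260.48391793] [ 1.79989549e+02 -5.07155663e-02  9.93608255e+00] [-0.37283001  0.77284548 -0.01866296]
```

View pics/w3.png

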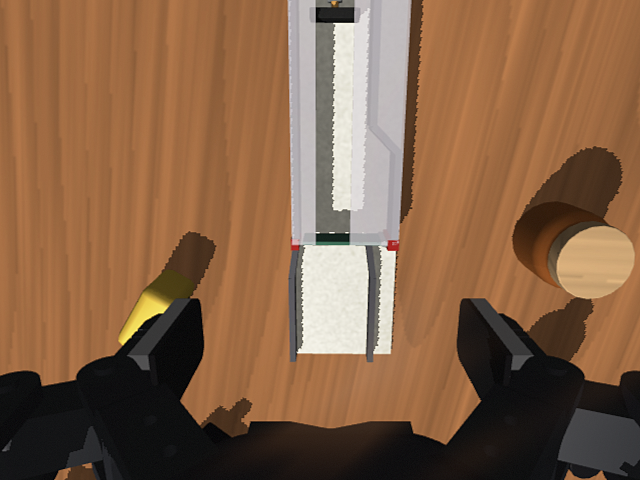

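View pics/c3.png

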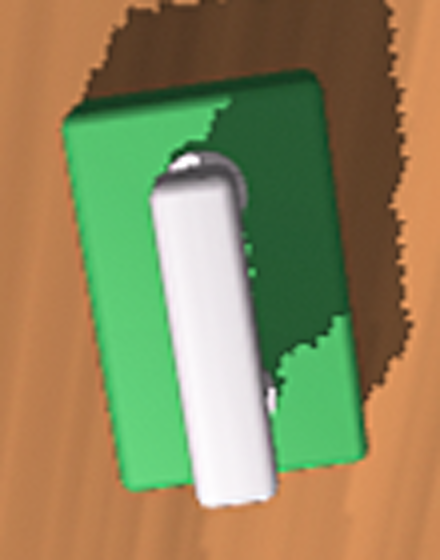

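View pics/c4.png

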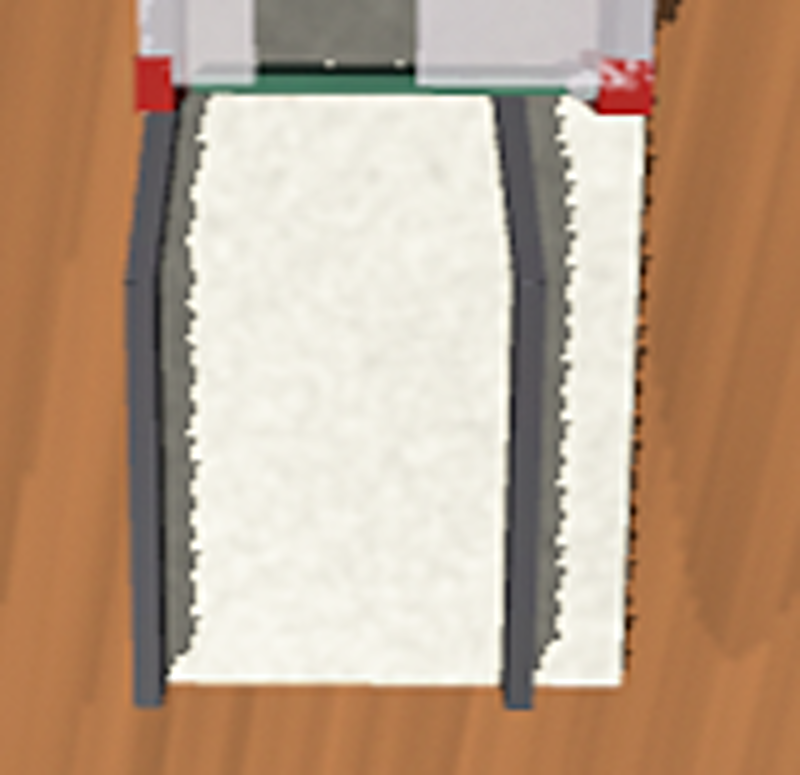

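Run:
```python
from h import *
w=cv2.imread('pics/w3.png')[:,:,::-1]; crop(w,280,225,410,365,4,'pics/c5.png');crop(w,280,0,420,140,4,'pics/c6.png')
```

```text
(no output)
```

View pics/c5.png

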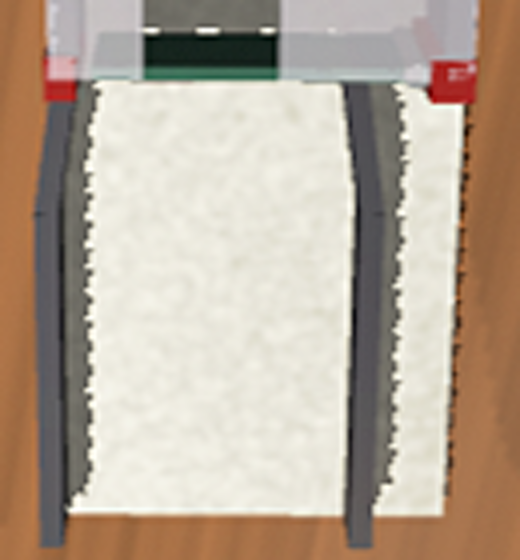

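View pics/c6.png

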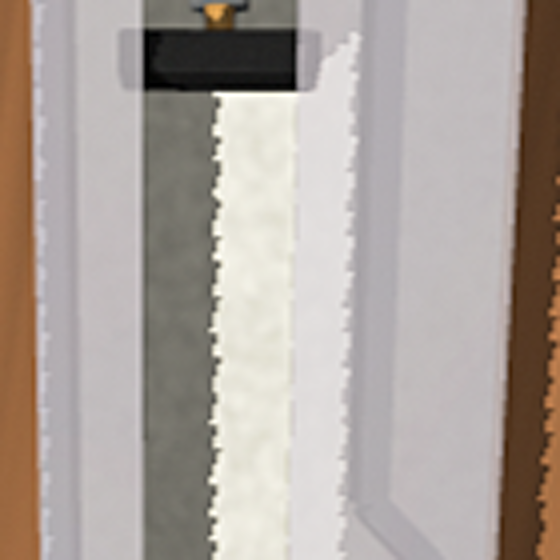

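```bash
cat > fit.py <<'E'
from h import *
from scipy.optimize import least_squares
K=get_calibration('wrist')
def px(o,s,u,v): return o[0]+(u+.5)/s-.5,o[1]+(v+.5)/s-.5
def res(p,obs):
    c,s=np.cos(p[2]),np.sin(p[2]);r=[]
    for C,u,v,z,X,Y in obs:
        w=wray(C,K,u,v,z)[:2]-p[:2]; l=(c*w[0]+s*w[1],-s*w[0]+c*w[1])
        if X is not None:r.append(l[0]-X)
        if Y is not None:r.append(l[1]-Y)
    return np.array(r)
def fit(obs,p0):
    s=least_squares(res,p0,args=(obs,),loss='soft_l1');print(s.x[:2].round(2),np.degrees(s.x[2]).round(2),res(s.x,obs).round(1));return s.x
E
python3 - <<'E'
from fit import *
C1,C2,C3=[np.load(f'w{i}.npz')['C'] for i in(1,2,3)]
def L(C,o,s,l): return [(C,*px(o,s,a[0],a[1]),*a[2:]) for a in l]
N=None
A=L(C3,(280,0),4,[(143,100,43,N,15),(143,400,43,N,15),(298,60,43,N,-15),(291,400,43,N,-15)])+\
L(C3,(280,225),4,[(144,40,43,N,15),(278,70,43,N,-15),(62,220,22,N,36),(64,500,22,N,36),(358,215,22,N,-36),(349,520,22,N,-36),(50,547,22,-130,N),(360,547,22,-130,N),(200,515,6,-130,N),(50,213,22,-40,N),(370,213,22,-40,N)])
B=L(C2,(260,130),5,[(254,40,43,N,15),(415,40,43,N,-15),(160,500,22,N,36),(511,450,22,N,-36),(150,705,22,-130,N),(518,708,22,-130,N),(330,684,6,-130,N),(140,282,22,-40,N)])
p0=[530,60,1.75]
pa=fit(A,p0);pb=fit(B,p0);p=fit(A+B,p0);np.save('case.npy',p)
for z in(6,15,24):
    print('buffer x',z,res(p,[(C3,*px((280,0),4,215,90),z,0,0)]))
S=L(C1,(270,140),4,[(65,118,30,42,27.5),(315,75,30,42,-27.5),(365,460,30,-42,-27.5),(125,490,30,-42,27.5),(198,503,75,-32,8),(274,497,75,-32,-8),(153,190,75,32,8),(237,180,75,32,-8)])
s=fit(S,[455,-338,1.75]);np.save('samp.npy',s)
E
```

```text
[519.45  59.1 ] 99.57 [-0.3 -0.2  0.1  0.1 -0.2  0.5 -0.9 -0.3  0.7  0.4 -0.   0.5 -0.4 -0.3
  0.2]
[519.12  58.67] 99.84 [-0.4  0.3 -0.4  0.5  0.7  0.2 -0.4 -0.4]
[519.41  58.93] 99.57 [-0.3 -0.2  0.   0.1 -0.2  0.4 -1.  -0.4  0.6  0.3  0.1  0.7 -0.2 -0.1
  0.4  0.   0.7 -0.5  0.5  0.3  0.2 -0.6 -0.8]
buffer x 6 [185.19860277   0.58857203]
buffer x 15 [183.45727656   0.64883526]
buffer x 24 [181.71595035   0.70909849]
[ 451.21 -350.62] 107.55 [-1.9 -1.1 -0.   2.   0.7  1.2  0.8 -1.3  1.6 -0.4  0.8  1.1 -2.1 -0.7
 -2.3  0. ]
```

Run:
```python
from h import *
s=np.load('samp.npy');y=np.degrees(s[2])-90
grip(70)
goto([s[0],s[1],140],[180,0,y])
move_l([s[0],s[1],47.5],speed=90)
wait(.2);o=get_obs();print(o['tcp_pos'],o['wrist_force'].round(2))
grip(5,40); wait(.2)
o=get_obs();print(o['t'],o['grip_width'],o['wrist_force'].round(2),o['moment'].round(2))
move_l([s[0],s[1],185],speed=120);wait(.2)
o=get_obs();print(o['t'],o['grip_width'],o['wrist_force'].round(2),o['moment'].round(2),o['tcp_pos'])
im=get_image('wrist');cv2.imwrite('pics/w4.png',im[:,:,::-1])
```

```text
[ 451.6670288  -351.06032106   48.29625156] [ 0.11 -0.46 -0.92]
9.175 15.548476514165467 [ 1.91 -0.19 -0.14] [ 0.06 -0.19 -0.02]
10.675 15.29680942881464 [ 0.08  0.41 -5.37] [ 0.06 -0.    0.02] [ 450.79909756 -350.230319    184.00933234]
```

View pics/w4.png

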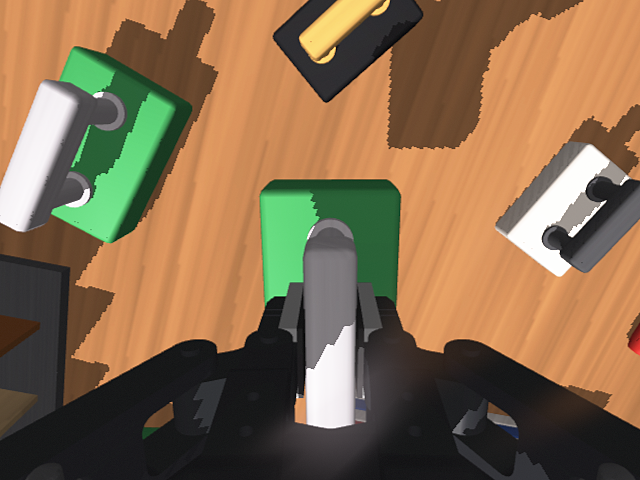

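Run:
```python
from h import *
K=get_calibration('wrist');M=K['mount']
for u,v,z in[(330,194,17.3),(330,181,47.3),(262,194,17.3),(400,194,17.3),(304,250,-9.7),(355,250,-9.7)]:
    d=M[:3,:3]@np.array([(u-K['cx'])/K['fx'],(v-K['cy'])/K['fy'],1]);o=M[:3,3];print(u,v,(o+d*(z-o[2])/d[2]).round(1))
```

```text
330 194 [ -0.5 -39.   17.3]
330 181 [ -0.5 -39.5  47.3]
262 194 [-26.1 -39.   17.3]
400 194 [ 25.8 -39.1  17.3]
304 250 [ -8.9 -25.6  -9.7]
355 250 [  7.6 -25.6  -9.7]
```

```bash
cat >> h.py <<'E'
P=np.load('case.npy') 
YAW=np.degrees(P[2])-90
def cw(x,y,z):
    c,s=np.cos(P[2]),np.sin(P[2]);return [P[0]+c*x-s*y,P[1]+s*x+c*y,z]
def wc(v):
    c,s=np.cos(P[2]),np.sin(P[2]);d=np.array(v[:2])-P[:2];return np.array([c*d[0]+s*d[1],-s*d[0]+c*d[1],v[2]])
def fc(f):
    c,s=np.cos(P[2]),np.sin(P[2]);return np.array([c*f[0]+s*f[1],-s*f[0]+c*f[1],f[2]])
def st(tag=''):
    o=get_obs();print(tag,round(o['t'],2),'tcp',wc(o['tcp_pos']).round(1),'F',fc(o['wrist_force']).round(1),'M',fc(o['moment']).round(2),'w',round(o['grip_width'],1));return o
E
python3 - <<'E'
from h import *
goto(cw(-70,0,185),[180,0,YAW]);
move_l(cw(-70,0,85),speed=120);wait(.2);o=st()
C,K=wcam(o);im=get_image('wrist');cv2.imwrite('pics/w5.png',im[:,:,::-1])
E
```

```text
13.22 tcp [-70.3  -0.9  86.1] F [ 0.4  0.2 -4.7] M [ 0.01 -0.02  0.03] w 15.4
```

View pics/w5.png

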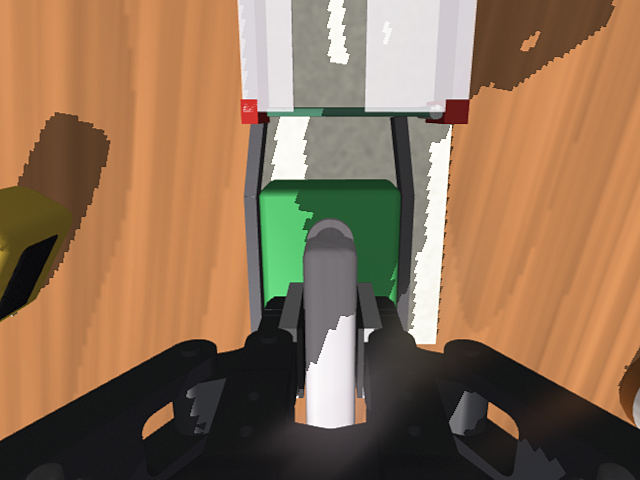

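Run:
```python
from h import *
move_l(cw(-70,0,58),speed=60);wait(.2);st()
for z in (56,55,54,53.3,52.8):
    move_l(cw(-70,0,z),speed=20);wait(.15);o=st(z)
    if fc(o['wrist_force'])[2]>-1.5: break
C,K=wcam(o);im=get_image('wrist');cv2.imwrite('pics/w6.png',im[:,:,::-1])
```

```text
14.07 tcp [-70.2  -0.5  58.5] F [-0.1 -0.2 -4.6] M [0.   0.02 0.02] w 15.0
56 14.47 tcp [-70.  -0.  56.] F [-0.8 -0.2 -4.7] M [-0.01 -0.    0.03] w 15.2
55 14.88 tcp [-70.  -0.  55.] F [-0.1  0.1 -5.4] M [-0.    0.04 -0.  ] w 14.9
54 15.28 tcp [-70.   0.  54.] F [-0.7 -0.  -4.4] M [ 0.   -0.02  0.01] w 15.1
53.3 15.68 tcp [-70.1  -0.2  53.6] F [-0.5  0.8 -1.4] M [ 0.15 -0.02  0.06] w 15.6
```

View pics/w6.png

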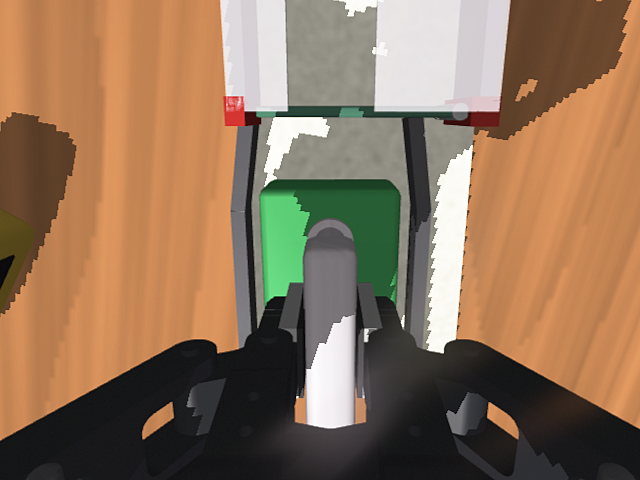

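```bash
cat > push.py <<'E'
from h import *
import sys
x,y,z,xend,step,fstop=map(float,sys.argv[1:7])
while x<xend-1e-6:
    x=min(x+step,xend)
    move_l(cw(x,y,z),speed=45)
    o=st(f'{x:.1f},{y:.1f}');F=fc(o['wrist_force'])
    if F[0]<-fstop or abs(F[1])>14: print('STOP');break
    if abs(F[1])>4: y+=np.clip(F[1]*.06,-.5,.5)
E
python3 push.py -70 0 53.7 20 10 9
```

```text
-60.0,0.0 16.1 tcp [-59.1   0.   53.6] F [ 1.1 -0.1 -1.4] M [-0.06 -0.31  0.03] w 15.4
-50.0,0.0 16.48 tcp [-49.2   0.1  53.6] F [ 1.3 -0.7 -2.3] M [-0.03 -0.19 -0.03] w 15.4
-40.0,0.0 16.85 tcp [-39.7  -0.   53.6] F [-0.5 -0.7 -4. ] M [-0.12  0.12 -0.09] w 15.4
-30.0,0.0 17.23 tcp [-29.6   0.2  53.6] F [-1.5 -0.  -3.6] M [-0.01  0.27 -0.11] w 15.3
-20.0,0.0 17.6 tcp [-19.3   0.4  53.6] F [-0.8  1.1 -2.6] M [ 0.12  0.08 -0.03] w 15.4
-10.0,0.0 17.98 tcp [-9.2  0.3 53.6] F [ 1.3  1.9 -1.6] M [ 0.15 -0.05  0.06] w 15.4
0.0,0.0 18.35 tcp [ 0.8  0.1 53.6] F [ 1.7  0.7 -1.8] M [ 0.13 -0.1  -0.  ] w 15.5
10.0,0.0 18.73 tcp [10.8  0.1 53.6] F [ 0.2  1.1 -1. ] M [ 0.08 -0.14  0.06] w 15.3
20.0,0.0 19.1 tcp [20.8  0.1 53.6] F [ 1.8  0.6 -1.4] M [ 0.13 -0.14  0.06] w 15.2
```

```bash
python3 push.py 20 0 53.7 118 10 9
python3 - <<'E'
from h import *
wait(.2);st();im=get_image('wrist');cv2.imwrite('pics/w7.png',im[:,:,::-1])
im=get_image('scene');crop(im,310,220,470,320,5,'pics/s7.png')
E
```

```text
30.0,0.0 19.48 tcp [30.9  0.1 53.6] F [ 2.1  0.9 -1.8] M [ 0.1  -0.19  0.02] w 15.1
40.0,0.0 19.85 tcp [40.8  0.1 53.6] F [ 1.9  1.5 -1.3] M [ 0.13 -0.19  0.08] w 15.8
50.0,0.0 20.23 tcp [50.8  0.1 53.6] F [ 1.4  0.9 -1.2] M [ 0.12 -0.16  0.03] w 15.2
60.0,0.0 20.6 tcp [60.8  0.1 53.6] F [ 1.9  0.7 -2.1] M [ 0.1  -0.17  0.05] w 14.9
70.0,0.0 20.98 tcp [70.7  0.1 53.6] F [ 1.5  0.3 -1.1] M [ 0.1  -0.12  0.  ] w 15.3
80.0,0.0 21.35 tcp [80.7  0.1 53.6] F [ 1.5  0.5 -2.8] M [ 0.13 -0.13 -0.02] w 15.0
90.0,0.0 21.73 tcp [90.7  0.1 53.6] F [ 1.1  0.5 -1.6] M [ 0.18 -0.14  0.01] w 15.3
100.0,0.0 22.1 tcp [1.007e+02 1.000e-01 5.360e+01] F [ 1.4  0.7 -1.7] M [ 0.08 -0.16  0.  ] w 15.4
110.0,0.0 22.48 tcp [1.108e+02 1.000e-01 5.360e+01] F [ 1.3  0.2 -2.2] M [ 0.1  -0.16 -0.03] w 15.3
118.0,0.0 22.8 tcp [118.6  -0.3  53.7] F [ 0.9 -0.3 -2.7] M [-0.09 -0.18  0.07] w 15.4
 23.0 tcp [ 1.182e+02 -1.000e-01  5.360e+01] F [ 0.8 -0.7 -3.9] M [-0.06 -0.14 -0.03] w 15.3
```

View pics/w7.png

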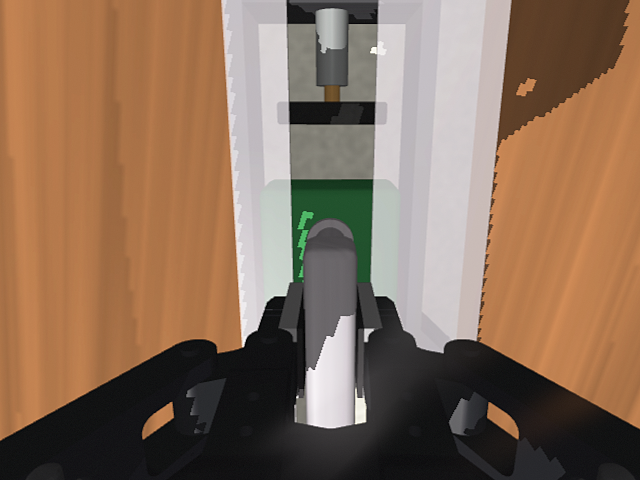

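View pics/s7.png

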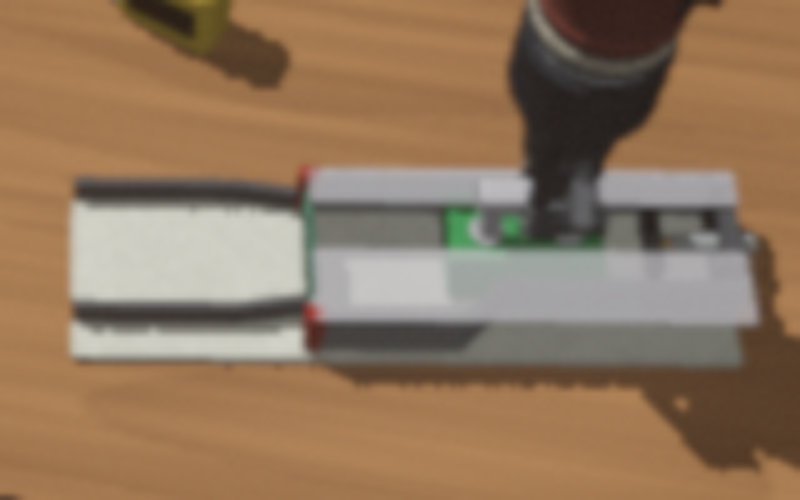

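```bash
cat > press.py <<'E'
from h import *
def F(n=6):
    a=[]
    for i in range(n): a.append(fc(get_obs()['wrist_force']));wait(.03)
    return np.mean(a,0)
x=118.;b=F()[0];log=[]
while x<168:
    s=3 if x<130 else (1 if (not log or log[-1][1]<2) else .5)
    x+=s;move_l(cw(x,0,53.7),speed=25);wait(.05);f=F();log.append((x,b-f[0]))
    print(x,f.round(1),round(b-f[0],2))
    if x<131: b=.5*b+.5*f[0]
    if b-f[0]>8.3: break
wait(.3);st(b);print(F().round(1))
im=get_image('wrist');cv2.imwrite('pics/w8.png',im[:,:,::-1])
E
python3 press.py
```

```text
121.0 [ 0.3  0.1 -3.4] 0.7
124.0 [ 1.  -0.  -3.3] -0.38
127.0 [ 0.8  0.  -3.7] 0.01
130.0 [ 0.5 -0.3 -3.9] 0.39
131.0 [-0.4  0.2 -4.2] 1.05
132.0 [ 0.  -0.1 -4.7] 0.65
133.0 [-0.1 -0.2 -4.5] 0.75
134.0 [ 0.  -0.3 -5. ] 0.63
135.0 [-0.1  0.2 -4.6] 0.74
136.0 [ 0.2  0.4 -5. ] 0.42
137.0 [ 0.1 -0.1 -4.6] 0.57
138.0 [ 0.1 -0.  -5.1] 0.59
139.0 [-0.3  0.  -4.9] 0.99
140.0 [ 0.  -0.  -5.1] 0.64
141.0 [-0.2 -0.  -5. ] 0.85
142.0 [ 0.1 -0.4 -4.3] 0.56
143.0 [-1.8  0.3 -3.8] 2.42
143.5 [-3.7  0.5 -3.2] 4.38
144.0 [-4.7  0.9 -1.9] 5.35
144.5 [-5.8  0.6 -2.1] 6.45
145.0 [-6.4  1.1 -2.2] 7.01
145.5 [-7.1  0.9 -1.9] 7.8
146.0 [-7.9  0.9 -1.8] 8.56
0.6543201003038188 35.17 tcp [ 1.448e+02 -1.000e-01  5.390e+01] F [-7.9  1.1 -1.2] M [ 0.22  1.4  -0.08] w 15.2
[-8.1  1.3 -1.4]
```

View pics/w8.png

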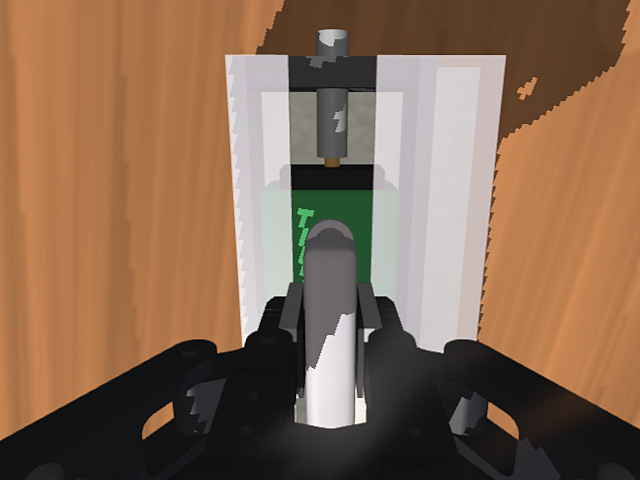

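Run:
```python
from h import *
move_l(cw(146.4,0,53.7),speed=10);wait(.4);st('press')
move_l(cw(143,0,53.5),speed=8);wait(.2);st('back')
grip(45);wait(.3);st('open')
move_l(cw(143,0,150),speed=100);wait(.2);st('up')
goto(cw(60,30,260),[180,0,YAW]);wait(.3)
o=get_obs();im=get_image('wrist');cv2.imwrite('pics/w9.png',im[:,:,::-1]);C,K=wcam(o);np.savez('w9.npz',C=C)
s=get_image('scene');cv2.imwrite('pics/s9.png',s[:,:,::-1]);crop(s,310,220,470,320,5,'pics/s9c.png')
st('f')
```

```text
press 36.07 tcp [ 1.449e+02 -1.000e-01  5.400e+01] F [-7.4 -0.  -0.8] M [ 0.15  1.53 -0.01] w 15.1
back 36.84 tcp [143.2  -0.   53.6] F [-2.4  1.  -1.3] M [ 0.15  0.51 -0.12] w 15.0
open 37.53 tcp [143.1  -0.   53.5] F [ 0.4 -1.  -0.1] M [ 0.03 -0.06  0.02] w 45.0
up 38.85 tcp [143.    0.6 149.1] F [-0.5  1.   0. ] M [-0.01 -0.04  0.04] w 45.0
f 39.87 tcp [ 60.5  30.3 258.9] F [-0.3  1.1  0.6] M [ 0.05  0.   -0.03] w 45.1
```

View pics/w9.png

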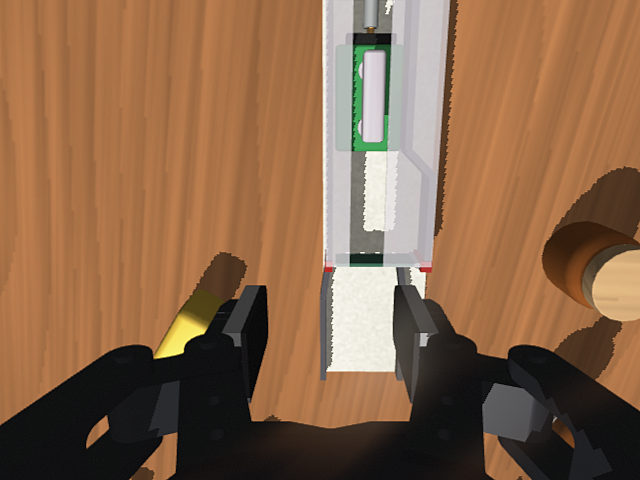

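View pics/s9.png

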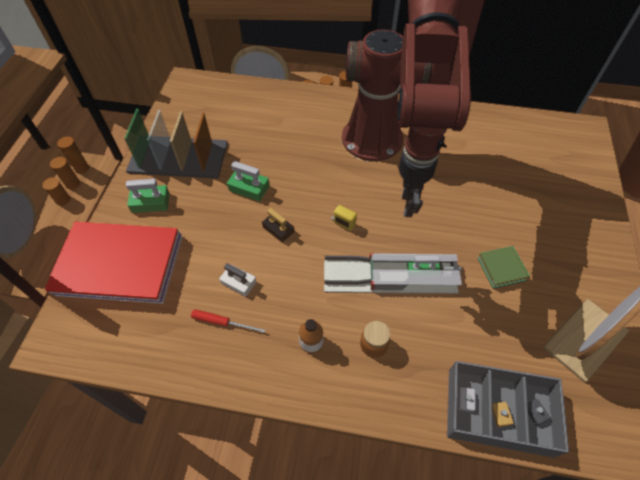

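Run:
```python
from h import *
C=np.load('w9.npz')['C'];K=get_calibration('wrist')
for u,v,z in[(362,52,81),(386,52,81),(362,142,81),(384,142,81),(368,150,36),(370,44,36),(351,100,43),(392,60,43),(366,267,43)]: print(u,v,wc(wray(C,K,u,v,z)).round(1))
im=cv2.imread('pics/w9.png')[:,:,::-1];crop(im,310,10,450,290,2,'pics/c9.png')
```

```text
362 52 [170.9   9.9  81. ]
386 52 [170.9  -6.7  81. ]
362 142 [109.8   8.6  81. ]
384 142 [109.8  -7.5  81. ]
368 150 [100.6   0.3  36. ]
370 44 [182.8   0.8  36. ]
351 100 [140.4  15.4  43. ]
392 60 [170.2 -16.1  43. ]
366 267 [-0.8  0.  43. ]
```

View pics/c9.png

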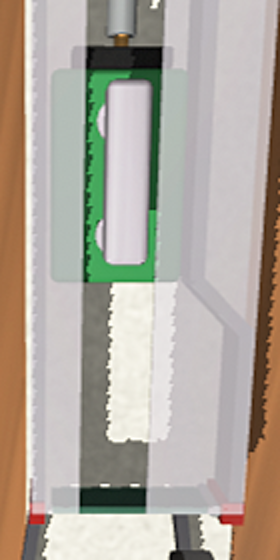

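```bash
python3 -c "
from station import *
print(sign_off())"
```

```text
the job is handed in; nothing more can be done
None
```

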